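Unstack the tea things on the landing and lay each in its place

TASK

The tea things were carried up to the landing in one pile. Take the pile apart and set each thing upright and centred on its own place: the glass tumbler on the round cork coaster, the red lacquer box on the round dark wooden stand, and each plate lengthwise on the mat of its own colour. Set things down rather than dropping them, tip nothing over, leave the amber jar and the wooden paddle where they are, and let go of everything at the end.

Things in the scene. Friction and masses are not known exactly. Their poses are not given: they have to be found in the camera images.
- tumbler: loose green-tinted glass tumbler, 85 mm high, outer diameter 42 mm at the foot and 48 mm at the rim, open at the top, about 0.14 kg. Origin: centre of its underside, z up. At the start it is the top of the pile, standing upright on the lacquer box.
- lacquer_box: loose round box of red lacquer with its lid clipped on (it stays shut; two small brass clips on its sides at +x and -x stand out 2 mm and are no obstacle), 60 mm in diameter, 46 mm high, flat top, about 0.12 kg. Origin: centre of its underside, z up. At the start it stands on the rims of the yellow plate, under the tumbler.
- yellow_plate: loose oblong yellow melamine plate, an open tray shape 140 mm long (its x) by 54 mm wide (its y), 22 mm high, walls 5 mm thick, about 0.13 kg. Origin: centre of its underside, z up. At the start it lies crosswise on the rims of the blue plate, under the lacquer box, its underside 22 mm above the table. It can be gripped from above across its 54 mm width, with the fingers outside the long walls.
- blue_plate: loose oblong blue melamine plate, an open tray shape 140 mm long (its x) by 54 mm wide (its y), 22 mm high, walls 5 mm thick, about 0.13 kg. Origin: centre of its underside, z up. At the start it lies on the table as the bottom of the pile. It can be gripped from above across its 54 mm width, with the fingers outside the long walls.
- coaster: fixed round cork coaster, 90 mm in diameter, 5 mm thick. Origin: centre of its underside; its top is 5 mm above the table. The place of the tumbler.
- stand: fixed round stand of dark wood, 100 mm in diameter, 8 mm thick. Origin: centre of its underside; its top is 8 mm above the table. The place of the lacquer box.
- yellow_mat: fixed yellow place mat, a flat rectangle 156 mm long (its x) by 70 mm wide (its y), 4 mm thick. Origin: centre of its underside; its top is 4 mm above the table. The place of the yellow plate.
- blue_mat: fixed blue place mat, a flat rectangle 156 mm long (its x) by 70 mm wide (its y), 4 mm thick. Origin: centre of its underside; its top is 4 mm above the table. The place of the blue plate.
- jar: bystander: loose jar of amber glass with a white cap, 56 mm in diameter, 85 mm high, upright. Origin: centre of its underside. To be left alone.
- paddle: bystander: loose wooden serving paddle lying flat at the far side of the table, about 295 mm long (its x, handle to its -x), blade 80 mm wide, 14 mm thick. Origin: underside, about mid-length. To be left alone.
Not all that is in view belongs to the job. Of the things that look like the blue_plate, the smallest one is meant.

How it is judged (in metres and radians):
At the end, for the whole second after the job is handed in: Each of the four rests still on its own place, released, within 12 mm of its centre, within 5 mm in height, upright within 0.08 rad; each plate within 0.17 rad of its mat's length, either way round; jar and paddle within 20 mm of where they began (horizontal distance between tumbler and coaster below 0.012 m and z of tumbler in the frame of coaster between 0.001 and 0.01 m and angle between each of tumbler, lacquer_box, yellow_plate, blue_plate's own z axis and vertical below 0.08 rad and linear speed of each of tumbler, lacquer_box, yellow_plate, blue_plate below 0.02 m/s and angular speed of each of tumbler, lacquer_box, yellow_plate, blue_plate below 0.2 rad/s and horizontal distance between lacquer_box and stand below 0.012 m and z of lacquer_box in the frame of stand between 0.004 and 0.013 m and horizontal distance between yellow_plate and yellow_mat below 0.012 m and z of yellow_plate in the frame of yellow_mat between 0 and 0.009 m and angle between the x axis of yellow_plate and the x axis of yellow_mat, either way round below 0.17 rad and horizontal distance between blue_plate and blue_mat below 0.012 m and z of blue_plate in the frame of blue_mat between 0 and 0.009 m and angle between the x axis of blue_plate and the x axis of blue_mat, either way round below 0.17 rad and distance of each of jar, paddle from where it was at the start of the episode below 0.02 m); the robot touches nothing.
It fails at once if one of the four things falls freely faster than 0.7 m/s (a drop of about 25 mm) ((linear speed of tumbler above 0.7 m/s and contact force between tumbler and the fingers below 0.05 N) or (linear speed of lacquer_box above 0.7 m/s and contact force between lacquer_box and the fingers below 0.05 N) or (linear speed of yellow_plate above 0.7 m/s and contact force between yellow_plate and the fingers below 0.05 N) or (linear speed of blue_plate above 0.7 m/s and contact force between blue_plate and the fingers below 0.05 N)).
It fails at once if one of the four things is tipped by more than 0.6 rad (angle between any of tumbler, lacquer_box, yellow_plate, blue_plate's own z axis and vertical above 0.6 rad).
It fails at once if the jar or the paddle is moved by more than 20 mm (distance of any of jar, paddle from where it was at the start of the episode above 0.02 m).
It also fails if it takes over 122 s, if anything falls off the work surface, if the arm or the gripper's body presses on something with over 40 N, if the wrist force passes 120 N, or if a joint passes its speed limit or range.

ROBOT

A 7-joint arm with a two-finger parallel gripper is mounted at the origin on the work surface. World frame = base frame: x ahead of the robot, y to its left, z up, the work surface at z = 0. Lengths are in m, angles in degrees, forces in N, time in s.
With the tool pointing down it reaches from about 0.4 to 0.875 m from the base axis. Payload 6.5 kg.
Tool frame: the origin (TCP) lies midway between the tips of the shut fingers; the grasp point (between the pads) lies 19 mm behind it; z points along the fingers, y is the line along which they close (so a half turn about z gives the same grasp; the last joint's range is limited). The gripper opens to 88 mm and grips with 3 to 60 N. Pads are 18 mm wide; open, the fingers measure 123 mm over their backs; the gripper's body (75 mm by 187 mm) begins 45 mm behind the grasp point.
Start: joints at [-72.032, 30.733, -0.252, 88.115, 0.149, 61.152, -4.079], TCP at [0.241, 0.604, 0.239] pointing down, gripper open.
Joint ranges: [-154.64, 154.64], [-21.42, 123.67], [-72.66, 72.17], [13.99, 137.28], [-74.86, 254.86], [10.95, 109.41], [-158.01, 158.01]. Speed limits (degrees/s): [136.94, 136.94, 180, 180, 180, 180, 180].

INTERFACE

Orientations are given as [roll, pitch, yaw] about the fixed x, y, z axes, in that order (R = Rz(yaw) Ry(pitch) Rx(roll)).
In Python, from bench import manip gives the robot as it stands. Calls block until the motion is done:
- manip.movep(position, orientation): joint-space move of the TCP to a pose.
- manip.line_to(position, rotation=None, velocity=0.15): straight line of the TCP; rotation=None keeps the orientation; velocity is the mean speed in m/s.
- manip.move_j(angles): joint-space move.
- manip.set_gripper(opening): finger opening in m; the grip force is fixed at half the most; returns when the fingers have stopped.
- manip.hold(seconds).
- manip.solve_ik(position, orientation): joint angles nearest the present ones, or None.
- manip.observe(): the state.
- manip.read_camera(name): name is "scene" or "side" or "wrist"; returns a dict with "pixels" (400x640x3 uint8, red, green, blue), "mtx" (3x3 intrinsics, pixels), "world_from_camera" (4x4, takes a point from camera to world coordinates). Camera axes: x right, y up, looking along -z (the intrinsics and any distortion apply to the point x, -y, -z); pixel columns grow to the right and rows downward; lengths in m; the calibration is good to about 2 mm. The wrist camera is an equidistant fisheye: a pixel r from the principal point sees the ray r / f radians off the axis. A picture is of the moment at which its call begins. There is no depth.
A pose or a line that the arm cannot do raises manip.PlanningError and nothing moves.
- manip.finish_job(): hands the job in; it is judged then, once.
The state is a dict: "t": time; "joint_pos": joint angles; "dq": joint speeds; "joint_efforts": joint torques, N m; "tool_pos": TCP position; "orientation": TCP orientation; "contact_force": force on the tool from outside, world axes, zero at the start; "moment": the same for the moment, N m; "grip_width": finger opening in m; "gripper_force": force on a finger pad.
Only numpy, scipy, OpenCV 4.12 (cv2) and the standard library are available. Lean on these libraries where they do the work, as an engineer would, in place of code of your own. Each camera call takes 0.05 s, during which the arm holds its last target. There are 200 camera calls.

## Working session

There is one attempt and no reset: what is moved stays moved. The work goes in short steps, each a Python script; the robot and the scene stay as the last script left them, time stands still between calls to the robot, and variables do not carry over. Pictures are saved under pics/ and viewed, at most 14 in all, crops included, and the job is handed in when it is done.

```bash
ls; mkdir -p pics; python3 - <<'E'
from bench import manip
import cv2,numpy as np,pickle
d={}
for n in ["scene","side","wrist"]:
    r=manip.read_camera(n); d[n]=r
    cv2.imwrite(f"pics/{n}0.png",r["pixels"][:,:,::-1])
    print(n,np.round(r["mtx"],1).tolist(),np.round(r["world_from_camera"],3).tolist(),[k for k in r])
pickle.dump(d,open("d0.pkl","wb"))
s=manip.observe();print(s)
E
```

```text
pics
scene [[376.9, 0.0, 317.8], [0.0, 376.9, 196.4], [0.0, 0.0, 1.0]] [[0.139, -0.683, 0.717, 1.233], [0.99, 0.103, -0.093, -0.136], [-0.01, 0.723, 0.691, 0.721], [0.0, 0.0, 0.0, 1.0]] ['pixels', 'mtx', 'world_from_camera']
side [[373.5, 0.0, 317.6], [0.0, 373.5, 199.4], [0.0, 0.0, 1.0]] [[0.896, 0.229, -0.379, 0.245], [-0.443, 0.465, -0.767, -0.793], [0.0, 0.855, 0.518, 0.595], [0.0, 0.0, 0.0, 1.0]] ['pixels', 'mtx', 'world_from_camera']
wrist [[309.7, 0.0, 316.7], [0.0, 309.7, 200.9], [0.0, 0.0, 1.0]] [[0.369, -0.879, -0.301, 0.161], [0.929, 0.349, 0.12, 0.635], [-0.001, -0.324, 0.946, 0.383], [0.0, 0.0, 0.0, 1.0]] ['pixels', 'mtx', 'world_from_camera']
{'t': 0.15, 'joint_pos': array([-72.03028421,  30.76678064,  -0.2527301 ,  88.15477551,
         0.15051685,  61.15084951,  -4.07955537]), 'dq': array([-0.06337475, -0.17225856, -0.04194583, -0.11033573, -0.01667083,
        0.0246674 ,  0.00411288]), 'joint_efforts': array([ 1.46492901e-03, -5.71322751e+01,  9.91721302e-01, -2.51827669e+01,
       -5.62310836e-02,  1.51054451e-02,  1.28846632e-04]), 'tool_pos': array([0.24086069, 0.60325247, 0.23806891]), 'orientation': array([-1.79928278e+02,  7.58436208e-03,  1.58240684e+02]), 'contact_force': array([-0.53847673,  0.18706759, -0.35703535]), 'moment': array([ 0.02822574,  0.01666438, -0.02214574]), 'gripper_force': 0.0, 'grip_width': 0.08816480202475455}
```

View pics/scene0.png

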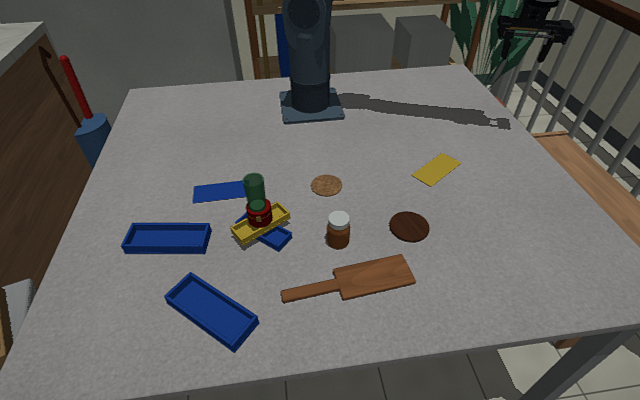

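View pics/side0.png

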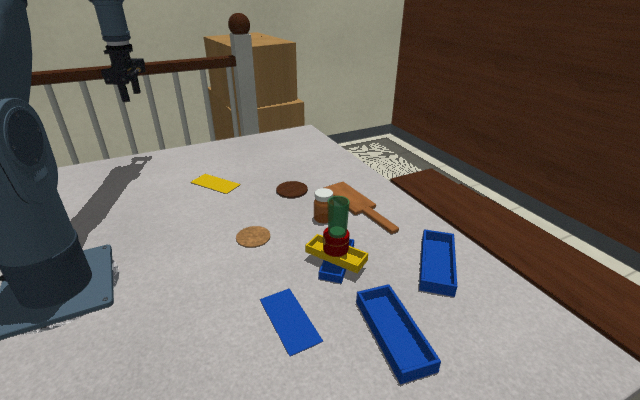

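View pics/wrist0.png

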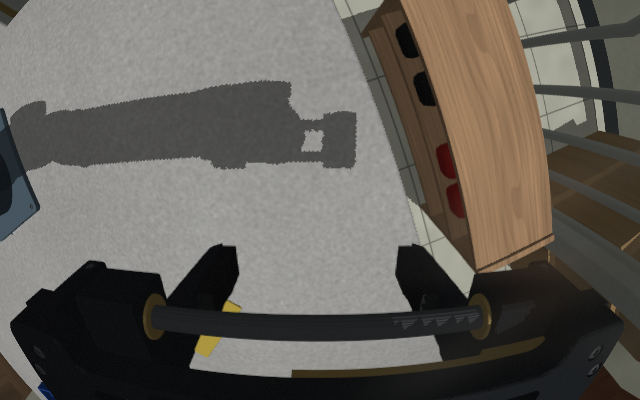

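The scene view shows the pile at about (262,215), the coaster at (326,185), the stand at (409,227), the yellow mat at (437,169), the blue mat at (219,191) partly hidden, the jar at (339,230), the paddle, and two larger blue decoy trays. In the side view both mats, the coaster (253,237) and the stand (292,189) are unobstructed. The wrist view shows only the table and its shadow.

```bash
cat > vis.py <<'E'
import cv2,numpy as np
def rays(r,uv,fisheye=False):
    uv=np.asarray(uv,float).reshape(-1,2); K=r["mtx"]; T=r["world_from_camera"]
    p=(uv-[K[0,2],K[1,2]])/[K[0,0],K[1,1]]
    if fisheye:
        th=np.linalg.norm(p,axis=1,keepdims=True)+1e-12
        d=np.hstack([p/th*np.sin(th),np.cos(th)])
    else: d=np.hstack([p,np.ones((len(p),1))])
    return T[:3,3],(d*[1,-1,-1])@T[:3,:3].T
def plane(r,uv,z,fisheye=False):
    o,d=rays(r,uv,fisheye); return (o+d*((z-o[2])/d[:,2])[:,None])[:,:2]
def cross(rs,uvs):
    A=0;b=0
    for r,uv in zip(rs,uvs):
        o,d=rays(r,uv); d=d[0]/np.linalg.norm(d[0]); M=np.eye(3)-np.outer(d,d); A=A+M; b=b+M@o
    return np.linalg.solve(A,b)
def blobs(r,lo,hi,amin=60):
    h=cv2.cvtColor(r["pixels"],cv2.COLOR_RGB2HSV)
    m=cv2.inRange(h,np.array(lo),np.array(hi))
    m=cv2.morphologyEx(m,cv2.MORPH_OPEN,np.ones((2,2),np.uint8))
    cs,_=cv2.findContours(m,cv2.RETR_EXTERNAL,cv2.CHAIN_APPROX_NONE)
    out=[]
    for c in cs:
        a=cv2.contourArea(c)
        if a>=amin:
            M=cv2.moments(c); out.append((a,(M["m10"]/M["m00"],M["m01"]/M["m00"]),c[:,0,:]))
    return sorted(out,key=lambda t:-t[0])
def rect(P):
    (c,(w,h),a)=cv2.minAreaRect((np.asarray(P)*1000).astype(np.float32))
    if w<h: w,h,a=h,w,a+90
    return np.array(c)/1000,w,h,(a+90)%180-90
COL=dict(yellow=((20,140,60),(32,255,255)),blue=((105,140,40),(125,255,255)),green=((45,60,20),(90,255,255)),
 red=((0,150,40),(4,255,255)),brown=((5,60,25),(19,255,255)))
E
python3 - <<'E'
from vis import *; import pickle
d=pickle.load(open("d0.pkl","rb"))
for px,n in [((326,185),"scene"),((400,232),"scene"),((254,185),"scene"),((258,218),"scene"),((338,237),"scene"),((370,280),"scene")]:
    print(px,cv2.cvtColor(d[n]["pixels"],cv2.COLOR_RGB2HSV)[px[1],px[0]])
for n in ["scene","side"]:
    for k,(lo,hi) in COL.items():
        for a,c,p in blobs(d[n],lo,hi)[:9]:
            cc,w,h,an=rect(plane(d[n],p,0.005))
            print(n,k,a,np.round(c,1),p.min(0),p.max(0),'z5mm:',np.round(cc,4),round(w,1),round(h,1),round(an,1))
E
```

```text
(326, 185) [ 16 121 103]
(400, 232) [ 11 152  57]
(254, 185) [ 69 106  65]
(258, 218) [ 21 151  64]
(338, 237) [ 12 168  56]
(370, 280) [ 14 150 109]
scene yellow 764.0 [260.1 225.9] [232 203] [290 245] z5mm: [ 0.566  -0.1956] 153.1 72.6 -59.0
scene yellow 729.0 [437.  170.1] [413 154] [461 186] z5mm: [0.4294 0.3255] 154.5 68.0 -55.4
scene blue 3472.0 [213.2 311.9] [166 274] [259 352] z5mm: [ 0.7968 -0.309 ] 211.6 82.6 48.4
scene blue 2399.0 [168.  238.8] [123 224] [211 254] z5mm: [ 0.5841 -0.4275] 209.9 96.0 81.5
scene blue 765.5 [219.6 192.3] [194 182] [246 203] z5mm: [ 0.4319 -0.3066] 141.4 68.4 -88.4
scene blue 498.5 [283.4  47.9] [277  15] [290  77] z5mm: [-0.6084 -0.0549] 753.3 48.7 -1.8
scene blue 458.0 [276.9 238.6] [258 227] [292 251] z5mm: [ 0.6206 -0.1609] 68.3 65.6 45.9
scene green 845.5 [464.5  22.7] [451   0] [477  51] z5mm: [-0.7125  0.9093] 760.3 140.9 -22.7
scene green 628.0 [255.7 192.1] [244 174] [266 212] z5mm: [ 0.4466 -0.2116] 159.8 57.1 1.3
scene green 555.0 [504.9  16.3] [490   0] [524  50] z5mm: [-0.6792  1.1314] 824.1 145.1 -31.1
scene green 500.5 [517.2  52
[... 1926 characters left out ...]
 257. ] [392 169] [639 361] z5mm: [ 1.0467 -0.2917] 759.1 207.4 89.9
side brown 3912.5 [276.8  84. ] [251  33] [304 133] z5mm: [1.3657 2.1389] 3178.0 430.6 73.1
side brown 2745.5 [209.4  79.4] [142  36] [236 140] z5mm: [0.6775 2.2162] 3059.7 673.7 76.5
side brown 955.5 [362.6 206.1] [327 183] [399 234] z5mm: [ 0.7756 -0.014 ] 306.9 87.3 -89.6
side brown 872.5 [67.5 76. ] [32 66] [111  86] z5mm: [-0.094   2.2554] 486.1 442.7 0.0
side brown 538.5 [253.6 237.1] [237 227] [270 247] z5mm: [ 0.4435 -0.0155] 87.9 86.6 -26.3
side brown 375.0 [292.4 190.1] [277 182] [307 198] z5mm: [0.63   0.1683] 103.0 95.8 65.1
side brown 349.5 [239.6  24.4] [229  14] [250  34] z5mm: [1.825 4.881] 2474.0 289.7 75.2
```

```bash
python3 - <<'E'
from bench import manip
for p in [(0.45,0.15,.36),(0.5,-.12,.36),(0.55,-.15,.36)]:
    for y in range(-180,180,30):
        q=manip.solve_ik(list(p),[180,0,y])
        print(p,y,None if q is None else [round(float(a)) for a in q])
E
```

```text
(0.45, 0.15, 0.36) -180 [-35, 6, 13, 105, -1, 69, 68]
(0.45, 0.15, 0.36) -150 [-30, 6, 7, 105, -1, 69, 97]
(0.45, 0.15, 0.36) -120 [-26, 6, 2, 105, 0, 69, 126]
(0.45, 0.15, 0.36) -90 [-22, 7, -2, 105, 0, 69, 156]
(0.45, 0.15, 0.36) -60 None
(0.45, 0.15, 0.36) -30 [-79, 9, 63, 107, -9, 69, -133]
(0.45, 0.15, 0.36) 0 [-59, 6, 39, 107, -4, 69, -109]
(0.45, 0.15, 0.36) 30 [-56, 6, 36, 106, -4, 69, -79]
(0.45, 0.15, 0.36) 60 [-51, 6, 30, 106, -3, 69, -50]
(0.45, 0.15, 0.36) 90 [-48, 6, 26, 106, -3, 69, -21]
(0.45, 0.15, 0.36) 120 [-44, 6, 22, 106, -2, 69, 9]
(0.45, 0.15, 0.36) 150 [-40, 6, 17, 106, -2, 69, 38]
(0.5, -0.12, 0.36) -180 [-26, 12, 41, 101, -9, 69, 107]
(0.5, -0.12, 0.36) -150 [-24, 12, 39, 101, -8, 69, 137]
(0.5, -0.12, 0.36) -120 [57, 20, -61, 97, 19, 73, 142]
(0.5, -0.12, 0.36) -90 [-42, 17, 63, 102, -16, 71, -154]
(0.5, -0.12, 0.36) -60 [-42, 17, 63, 102, -16, 71, -124]
(0.5, -0.12, 0.36) -30 [-42, 17, 63, 102, -16, 71, -94]
(0.5, -0.12, 0.36) 0 [-40, 16, 61, 102, -15, 70, -65]
(0.5, -0.12, 0.36) 30 [-37, 15, 56, 102, -13, 70, -38]
(0.5, -0.12, 0.36) 60 [-34, 14, 52, 102, -12, 70, -9]
(0.5, -0.12, 0.36) 90 [-32, 13, 49, 102, -11, 70, 20]
(0.5, -0.12, 0.36) 120 [-30, 13, 46, 102, -10, 70, 49]
(0.5, -0.12, 0.36) 150 [-28, 13, 44, 102, -9, 70, 78]
(0.55, -0.15, 0.36) -180 [-21, 20, 42, 94, -14, 72, 114]
(0.55, -0.15, 0.36) -150 [-18, 19, 37, 94, -12, 72, 142]
(0.55, -0.15, 0.36) -120 [54, 28, -61, 89, 25, 77, 140]
(0.55, -0.15, 0.36) -90 [-34, 26, 63, 94, -24, 74, -146]
(0.55, -0.15, 0.36) -60 [-34, 26, 63, 94, -24, 74, -116]
(0.55, -0.15, 0.36) -30 [-34, 26, 63, 94, -24, 74, -86]
(0.55, -0.15, 0.36) 0 [-31, 24, 58, 94, -21, 73, -59]
(0.55, -0.15, 0.36) 30 [-29, 23, 54, 94, -19, 73, -31]
(0.55, -0.15, 0.36) 60 [-27, 22, 51, 94, -18, 73, -2]
(0.55, -0.15, 0.36) 90 [-25, 21, 48, 94, -16, 72, 26]
(0.55, -0.15, 0.36) 120 [-25, 21, 48, 94, -17, 72, 56]
(0.55, -0.15, 0.36) 150 [-23, 20, 45, 94, -15, 72, 85]
```

```bash
python3 - <<'E'
from bench import manip
import pickle,cv2,numpy as np
manip.move_j([-10,10,0,103,0,69,0]); print(manip.observe()["t"],manip.observe()["tool_pos"],manip.observe()["orientation"])
d={}
for i,(p,y) in enumerate([((.5,.2,.42),180),((.5,-.1,.42),180),((.5,-.1,.42),0),((.5,.2,.42),0)]):
    manip.movep(list(p),[180,0,y]); manip.hold(.3)
    d[i]=manip.read_camera("wrist"); s=manip.observe()
    print(i,s["t"],np.round(s["tool_pos"],4),np.round(s["joint_pos"]))
pickle.dump(d,open("d1.pkl","wb"))
a=np.vstack([np.hstack([cv2.resize(d[j]["pixels"],(400,250)) for j in r]) for r in((0,1),(2,3))])
cv2.imwrite("pics/w1.png",a[:,:,::-1])
E
python3 - <<'E'
from vis import *; import pickle
d=pickle.load(open("d1.pkl","rb"))
for i in d:
    for k in ["yellow","blue","brown","red","green"]:
        for a,c,p in blobs(d[i],*COL[k],amin=150)[:7]:
            cc,w,h,an=rect(plane(d[i],p+.0,.005,True))
            if w<330: print(i,k,a,np.round(c,1),p.min(0),p.max(0),np.round(cc,4),round(w,1),round(h,1),round(an,1))
E
```

```text
2.3833 [0.48716564 0.04130691 0.34289823] [-1.77987555e+02 -1.92283652e-02  1.00108336e+02]
0 3.725 [0.5    0.1996 0.4199] [-15.  12. -14.  90.   3.  78.  61.]
1 5.225 [ 0.5002 -0.0994  0.4199] [ 9.  8. -3. 94.  0. 77. 96.]
2 5.825 [ 0.5  -0.1   0.42] [ 9.  8. -3. 94.  0. 77. 96.]
3 9.0417 [0.5    0.1999 0.42  ] [ -75.   18.   63.   93.  -16.   79. -100.]
0 yellow 2878.0 [385.7 104.9] [343  69] [428 141] [0.4216 0.3268] 154.3 68.4 -55.1
0 yellow 545.5 [140.6 186.1] [125 169] [155 206] [ 0.576  -0.1777] 74.0 56.9 -59.0
0 blue 1607.0 [ 63.  195.6] [ 35 177] [ 92 215] [ 0.595  -0.4347] 227.1 88.3 81.6
0 blue 1390.5 [ 90.2 122.2] [ 65 103] [115 141] [ 0.4251 -0.299 ] 153.1 68.0 -88.3
0 blue 506.0 [101.7 257.1] [ 83 242] [126 270] [ 0.7511 -0.343 ] 153.4 74.7 86.6
0 blue 505.0 [148.9 211.2] [133 196] [164 226] [ 0.6269 -0.1613] 69.3 55.4 -46.0
0 blue 257.0 [117.7 178.3] [107 167] [129 189] [ 0.5569 -0.2367] 71.2 34.3 -56.5
0 brown 1824.5 [304.  212.7] [279 189] [329 236] [0.6311 0.1757] 98.0 97.3 0.2
0 brown 1539.5 [206.5 118.9] [185  96] [228 142] [ 0.4445 -0.0065] 87.5 87.5 86.2
0 brown
[... 2996 characters left out ...]
[585  67] [ 0.8006 -0.324 ] 204.1 102.3 48.7
3 blue 1184.5 [589.2 123.7] [558  97] [611 148] [ 0.5883 -0.4433] 230.8 80.2 81.4
3 blue 1112.0 [534.7 187.7] [512 175] [562 203] [ 0.4213 -0.3062] 153.8 65.6 -87.8
3 blue 621.0 [500.3  91.1] [484  75] [517 107] [ 0.6217 -0.1677] 64.2 61.3 -43.8
3 brown 3097.0 [417.4  13. ] [356   0] [501  28] [ 0.7593 -0.0196] 299.0 58.1 -83.1
3 brown 2278.0 [333.1  74.3] [306  48] [360 101] [0.6277 0.1719] 96.9 95.9 0.6
3 brown 1409.0 [425.  176.5] [404 155] [446 198] [ 0.4409 -0.0111] 88.9 87.0 -87.9
3 brown 382.5 [430.1  71.1] [420  54] [448  84] [ 0.6446 -0.013 ] 59.1 48.2 20.7
3 green 999.5 [554.7 117.5] [531 105] [576 134] [ 0.5852 -0.3291] 152.5 66.0 -86.2
```

View pics/w1.png

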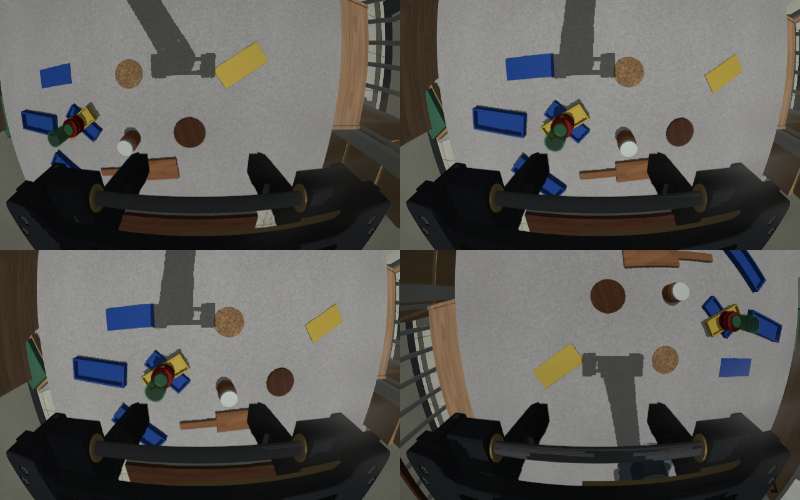

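Wrist montage: the coaster, stand, both mats, jar, paddle and pile are clear in views 0, 1 and 3 (view 2 never turned). Views with opposite yaw differ by about 3–4 mm, so I average them. Next I locate the tumbler and box.

```bash
python3 - <<'E'
from vis import *; import pickle
d0=pickle.load(open("d0.pkl","rb"));d=pickle.load(open("d1.pkl","rb"))
V=[("scene",d0["scene"],0,(255,200)),("side",d0["side"],0,(338,220)),("w0",d[0],1,(97,217)),("w1",d[1],1,(251,221)),("w3",d[3],1,(555,117))]
for n,r,f,c0 in V:
    for k,(lo,hi),z in [("green",COL["green"],.1325),("red",((0,110,25),(9,255,255)),.067),("red2",((170,110,25),(179,255,255)),.067)]:
        for a,c,p in blobs(r,lo,hi,30):
            if np.hypot(c[0]-c0[0],c[1]-c0[1])<60: print(n,k,a,np.round(c,1),p.min(0),p.max(0),np.round(plane(r,c,z,f),4))
for n,r,f,(a,b) in [("w1",d[1],1,(.003,.008))]: pass
# stand/jar
for i in (0,1,3):
    for a,c,p in blobs(d[i],*COL["brown"],amin=150): 
        print(i,np.round(c),np.round(plane(d[i],c,.008,True),4))
r=d[1]["pixels"][150:300,180:340]; s=d0["side"]["pixels"][180:300,280:400]
im=np.hstack([cv2.resize(r,(440,412),interpolation=2),cv2.resize(s,(360,360),interpolation=2)[:412] if 0 else cv2.resize(s,(360,412),interpolation=2)])
cv2.imwrite("pics/z1.png",im[:,:,::-1])
E
```

```text
scene green 628.0 [255.7 192.1] [244 174] [266 212] [[ 0.5873 -0.1956]]
scene red 49.5 [266.  210.2] [258 202] [271 216] [[ 0.5839 -0.179 ]]
side green 662.0 [339.  216.8] [329 197] [349 238] [[ 0.5932 -0.1976]]
side red 127.0 [331.9 245.4] [324 229] [346 256] [[ 0.5714 -0.2074]]
w0 green 909.0 [ 96.8 216.9] [ 77 199] [118 236] [[ 0.5933 -0.2017]]
w0 red 320.0 [121.1 200.4] [103 186] [135 220] [[ 0.5837 -0.1847]]
w1 green 1111.0 [250.8 221. ] [232 198] [268 242] [[ 0.5955 -0.1992]]
w1 red 357.5 [264.8 198.4] [243 185] [279 220] [[ 0.5806 -0.1867]]
w3 green 999.5 [554.7 117.5] [531 105] [576 134] [[ 0.587  -0.2076]]
w3 red 253.0 [526.3 113.9] [512 100] [541 130] [[ 0.5849 -0.1906]]
0 [573. 122.] [[0.4124 0.7912]]
0 [586. 275.] [[0.8427 1.0133]]
0 [293. 361.] [[1.0437 0.1399]]
0 [304. 213.] [[0.629 0.176]]
0 [206. 119.] [[ 0.444  -0.0043]]
0 [262. 271.] [[0.7628 0.0833]]
0 [214. 221.] [[ 0.6479 -0.0085]]
0 [  3. 192.] [[ 0.5761 -0.7257]]
0 [176. 275.] [[ 0.7845 -0.123 ]]
1 [ 28. 105.] [[ 0.3551 -0.8207]]
1 [315. 358.] [[ 1.0333 -0.1019]]
1 [624. 132.] [[0.407 0.73 ]]
1 [356. 275.] [[ 0.7716 -0.0132]]
1 [621. 277.] [[0.8824 0.9634]]
1 [366. 116.] [[ 0.4431 -0.0089]]
1 [449. 212.] [[0.6286 0.1733]]
1 [360. 219.] [[ 0.643  -0.0128]]
3 [ 73. 165.] [[0.4789 0.7679]]
3 [45. 28.] [[0.826  0.8482]]
3 [624. 296.] [[ 0.02   -0.9493]]
3 [417.  13.] [[0.7542 0.0177]]
3 [333.  74.] [[0.6275 0.172 ]]
3 [425. 176.] [[ 0.4426 -0.0089]]
3 [430.  71.] [[ 0.6441 -0.0068]]
3 [ 15. 377.] [[-0.6518  1.8901]]
```

View pics/z1.png

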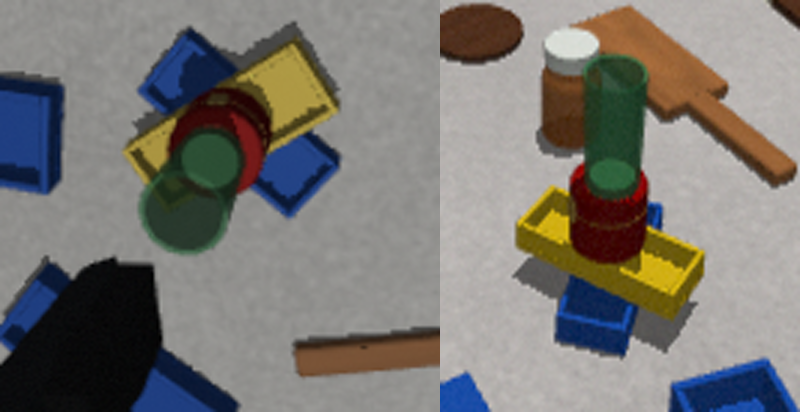

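Crop: the pile stands upright. In the wrist crop the tumbler foot is at (210,158) and the rim at (185,208). I'll take two opposite close views above the pile.

```bash
cat > rb.py <<'E'
from bench import manip
import numpy as np
from vis import *
def st(tag=""):
    s=manip.observe(); print(tag,"t",round(s["t"],1),"tcp",np.round(s["tool_pos"],4),"rpy",np.round(s["orientation"],1),"w",round(s["grip_width"],4),"F",round(s["gripper_force"],1),np.round(s["contact_force"],1)); return s
def pair(p,yaw):
    """two wrist pictures at p, half a turn apart (by the last joint)"""
    out=[]
    q=np.array(manip.solve_ik(list(p),[180,0,yaw]))
    q2=q.copy(); q2[6]+=-180 if q[6]>0 else 180
    for a in (q,q2):
        manip.move_j(list(a)); manip.hold(.2); out.append(manip.read_camera("wrist"))
    return out
E
python3 - <<'E'
from rb import *; import pickle
manip.move_j([15,14,0,95,0,71,80]); st()
d=pair((.58,-.2,.40),161); st()
print(np.round(manip.observe()["joint_pos"],1))
pickle.dump(d,open("d2.pkl","wb"))
im=np.hstack([cv2.resize(r["pixels"],(400,250),interpolation=cv2.INTER_AREA) for r in d])
c=[]
for r in d:
    for k,(lo,hi),z in [("green",COL["green"],.1325),("yellow",COL["yellow"],.044),("blue",COL["blue"],.022)]:
        for a,uv,p in blobs(r,lo,hi,100):
            g=plane(r,uv,z,True)[0]
            if np.hypot(*(g-[.59,-.2]))<.13: print(k,a,np.round(uv,1),p.min(0),p.max(0),np.round(g,4))
    u,v=[int(x) for x in (330,190)]
for r in d:
    # project pile centre for a crop
    best=min(((abs(plane(r,(u,v),.06,True)[0]-[.585,-.2]).sum(),u,v) for u in range(0,640,8) for v in range(0,400,8)))
    u,v=best[1:]; u=min(max(u,75),565); v=min(max(v,75),325)
    c.append(cv2.resize(r["pixels"][v-75:v+75,u-75:u+75],(400,400),interpolation=2)); print("crop",u,v)
cv2.imwrite("pics/z2.png",np.hstack(c)[:,:,::-1])
E
```

```text
t 11.7 tcp [ 0.5138 -0.1838  0.3646] rpy [180.  -0. 155.] w 0.0883 F 0.0 [-0.6 -0.2 -0. ]
 t 15.2 tcp [ 0.58 -0.2   0.4 ] rpy [-180.   -0.  -19.] w 0.0881 F 0.0 [1.2 0.2 0.1]
[ 15.1  20.4  -0.3  81.7   0.1  77.9 -94.3]
green 1167.5 [321.4 173.6] [304 151] [340 194] [ 0.5957 -0.1982]
yellow 789.0 [339.3 134.1] [316 115] [359 155] [ 0.5633 -0.1552]
yellow 410.5 [296.7 176.5] [284 156] [309 195] [ 0.6081 -0.2445]
blue 567.5 [296.6 143. ] [282 127] [314 160] [ 0.5572 -0.228 ]
blue 548.5 [351.4 166.9] [340 151] [365 184] [ 0.6272 -0.1521]
green 1153.0 [314.4 160.8] [296 139] [333 181] [ 0.5803 -0.1965]
yellow 844.5 [332.4 125.1] [308 106] [353 147] [ 0.6101 -0.2367]
yellow 409.0 [290.8 169.3] [277 148] [305 186] [ 0.5627 -0.1482]
blue 808.5 [287.8 130.9] [270 113] [309 149] [ 0.6231 -0.1627]
blue 381.0 [342.5 154.6] [333 140] [354 171] [ 0.5541 -0.2376]
crop 320 160
crop 312 152
```

View pics/z2.png

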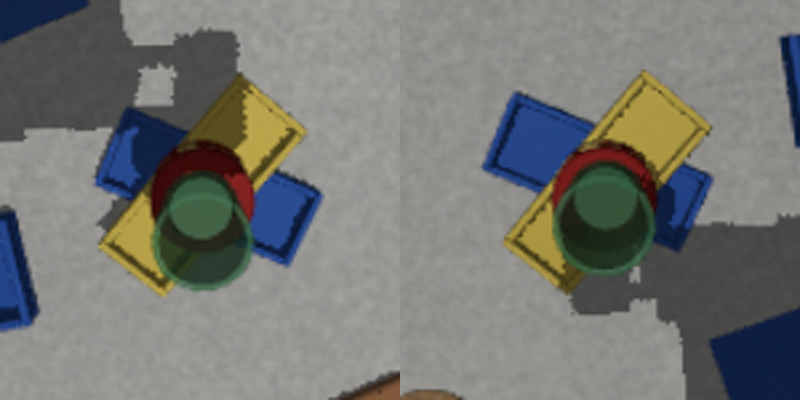

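```bash
python3 - <<'E'
from vis import *; import pickle
d=pickle.load(open("d2.pkl","rb"))
P={"rim":(.175,(321.1,175),(313.5,160.25)),"foot":(.09,(320.75,162.6),(313.9,150.1)),"box":(.09,(321.1,157),(313.9,150.1))}
for k,(z,a,b) in P.items():
    A=plane(d[0],a,z,True)[0];B=plane(d[1],b,z,True)[0]; print(k,np.round([A,B,(A+B)/2],4).tolist())
# plate corners on rim heights, as read off the crops
def cr(r,c0,pts,z):
    p=np.array(pts,float)*.375+[c0[0]-75,c0[1]-75]; return plane(r,p,z,True)
for nm,z,p1,p2 in [("yellow",.044,[(242,74),(306,131),(165,295),(100,243)],[(645-400,71),(711-400,128),(568-400,293),(504-400,240)]),
                   ("blue",.022,[(127,107),(322,195),(288,265),(96,184)],[(516-400,93),(712-400,175),(680-400,250),(484-400,168)])]:
    a=rect(cr(d[0],(320,160),p1,z));b=rect(cr(d[1],(312,152),p2,z)); print(nm,a,b,(a[0]+b[0])/2)
E
```

```text
rim [[0.5872, -0.1964], [0.5894, -0.1989], [0.5883, -0.1977]]
foot [[0.5894, -0.1964], [0.5878, -0.198], [0.5886, -0.1972]]
box [[0.5815, -0.1932], [0.5878, -0.198], [0.5846, -0.1956]]
yellow (array([ 0.58685968, -0.1946899 ]), 137.38482666015625, 53.15678024291992, -58.75797462463379) (array([ 0.58689618, -0.19742776]), 136.99737548828125, 52.846900939941406, -58.90574836730957) [ 0.58687793 -0.19605883]
blue (array([ 0.59252875, -0.19163155]), 137.4508819580078, 53.73944091796875, 47.344322204589844) (array([ 0.59314087, -0.19511783]), 137.5922088623047, 53.382362365722656, 47.753562927246094) [ 0.59283481 -0.19337469]
```

```bash
cat >> rb.py <<'E'
def pick(xy,z,yaw,zup,over=.0):
    manip.movep([*xy,zup],[180,0,yaw]); st("over")
    manip.line_to([*xy,z],velocity=.15); manip.set_gripper(0.0); st("gripped")
def place(xy,z,yaw,zc):
    p=manip.observe()["tool_pos"]; manip.line_to([p[0],p[1],zc],velocity=.2); st("lifted")
    manip.movep([*xy,zc],[180,0,yaw]); st("at place")
    manip.line_to([*xy,z+.02],velocity=.2); manip.line_to([*xy,z],velocity=.05); manip.hold(.2); st("down")
def release(w=.088,zc=.25):
    manip.set_gripper(w); manip.hold(.2); p=manip.observe()["tool_pos"]
    manip.line_to([p[0],p[1],p[2]+.05],velocity=.1); manip.line_to([p[0],p[1],zc],velocity=.25); st("released")
E
python3 - <<'E'
from rb import *
pick((.5884,-.1974),.126,71,.24)
s=manip.observe()
if s["grip_width"]>.035: place((.4424,-.0092),.042,89,.28)
E
```

```text
over t 16.6 tcp [ 0.5887 -0.1976  0.2405] rpy [180.    0.   70.9] w 0.0878 F 0.0 [-0.4  0.3  0.5]
gripped t 18.2 tcp [ 0.5886 -0.1974  0.1261] rpy [180.  -0.  71.] w 0.0459 F 29.9 [-0.1  0.2  0.9]
lifted t 19.1 tcp [ 0.5876 -0.1973  0.2785] rpy [-179.9    0.    71. ] w 0.0463 F 30.0 [-0.4  0.2 -1.3]
at place t 20.0 tcp [ 0.4433 -0.0102  0.28  ] rpy [180.    0.   88.9] w 0.0464 F 30.0 [ 0.4  0.2 -2. ]
down t 22.0 tcp [ 0.4424 -0.0092  0.0421] rpy [180.   0.  89.] w 0.0462 F 30.0 [ 0.5  0.2 -1.2]
```

```bash
python3 - <<'E'
from rb import *
release(zc=.25)
pick((.5862,-.1970),.061,71,.20)
s=manip.observe()
if s["grip_width"]>.05: place((.6285,.1732),.026,105,.22)
r=manip.read_camera("side")["pixels"]; q=manip.read_camera("scene")["pixels"]
cv2.imwrite("pics/z3.png",np.hstack([cv2.resize(r[120:320,140:400],(400,308)),cv2.resize(q[100:300,200:460],(400,308))])[:,:,::-1])
E
```

```text
released t 24.4 tcp [ 0.4415 -0.0093  0.2486] rpy [-179.9    0.    89. ] w 0.0876 F 0.0 [ 0.4 -0.4  0.9]
over t 25.4 tcp [ 0.5858 -0.1949  0.1997] rpy [-1.799e+02 -1.000e-01  7.110e+01] w 0.0884 F 0.0 [-0.   0.8  0.9]
gripped t 27.0 tcp [ 0.5864 -0.1971  0.0613] rpy [180.   0.  71.] w 0.0593 F 30.0 [-1.1 -0.9  2.2]
lifted t 27.9 tcp [ 0.5855 -0.1969  0.2186] rpy [-179.9    0.    71. ] w 0.0595 F 30.0 [-0.6  0.6 -0.9]
at place t 29.3 tcp [0.6292 0.1706 0.2197] rpy [-1.800e+02  1.000e-01  1.048e+02] w 0.0592 F 30.0 [ 0.4 -0.5 -1.5]
down t 31.1 tcp [0.6285 0.1732 0.0259] rpy [-180.   -0.  105.] w 0.0596 F 30.0 [ 0.1 -0.1 -1.8]
```

View pics/z3.png

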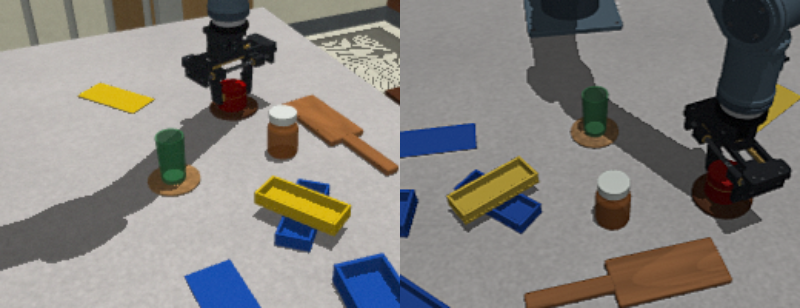

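The tumbler stands on the coaster, the box is on the stand still in the gripper, and the plates are unmoved. I'll release and measure the plates again from above.

```bash
python3 - <<'E'
from rb import *; import pickle
release(zc=.2)
d=pair((.58,-.17,.34),161); pickle.dump(d,open("d3.pkl","wb")); st()
for r in d:
    for a,uv,p in blobs(r,*COL["yellow"],400):
        g=rect(plane(r,p,.044,True)); 
        if g[1]<170: print("yellow",a,np.round(g[0],4),np.round(g[1:],1))
    B=[plane(r,p,.022,True) for a,uv,p in blobs(r,*COL["blue"],80) if np.hypot(*(plane(r,uv,.022,True)[0]-[.593,-.193]))<.08]
    g=rect(np.vstack(B)); print("blue",len(B),np.round(g[0],4),np.round(g[1:],1))
    for k,z in (("green",.0475),("brown",.005)):
        for a,uv,p in blobs(r,*COL[k],150):
            g=plane(r,uv,z,True)[0]
            if np.hypot(*(g-[.4424,-.0092]))<.03: print(k,a,np.round(g,4), rect(plane(r,p,.005,True)))
E
```

```text
released t 33.3 tcp [0.6276 0.1727 0.1984] rpy [-179.9    0.   105. ] w 0.0877 F 0.0 [-1.   0.  -0.8]
 t 37.8 tcp [ 0.58 -0.17  0.34] rpy [-180.    0.  -19.] w 0.0877 F 0.0 [0.6 0.3 0.6]
yellow 3201.5 [ 0.5883 -0.195 ] [138.7  53.6 -58.6]
yellow 1089.0 [0.4344 0.2776] [120.1  62.9 -55.3]
blue 2 [ 0.5932 -0.1906] [138.8  55.9  47.6]
green 1189.5 [ 0.4409 -0.0028] (array([0.43770044, 0.01141142]), 76.24268341064453, 55.702369689941406, -51.400386810302734)
brown 1223.5 [ 0.4494 -0.0219] (array([ 0.44657654, -0.01500636]), 88.49275970458984, 75.535888671875, 22.104808807373047)
yellow 3348.5 [ 0.5861 -0.1972] [138.3  53.9 -58.4]
blue 2 [ 0.5916 -0.1942] [138.4  53.6  47.5]
green 1016.0 [ 0.4344 -0.0071] (array([0.41309821, 0.01300985]), 106.74674224853516, 49.8444938659668, -34.75792694091797)
brown 887.0 [ 0.4498 -0.0211] (array([ 0.44375156, -0.0147371 ]), 88.30450439453125, 80.13117980957031, 50.5577392578125)
```

```bash
python3 - <<'E'
from rb import *
pick((.5872,-.1961),.027,121.5,.16)
s=manip.observe()
if s["grip_width"]>.045: place((.4200,.3247),.0095,124.8,.22)
q=manip.read_camera("scene")["pixels"]; r=manip.read_camera("side")["pixels"]
cv2.imwrite("pics/z4.png",np.hstack([cv2.resize(r[120:320,140:400],(400,308)),cv2.resize(q[100:300,220:480],(400,308))])[:,:,::-1])
E
```

```text
over t 39.7 tcp [ 0.5874 -0.1961  0.1602] rpy [180.    0.  121.5] w 0.088 F 0.0 [-0.2  0.4  0.2]
gripped t 41.3 tcp [ 0.5873 -0.1961  0.0272] rpy [180.    0.  121.5] w 0.0539 F 30.0 [-0.9 -1.1  2.9]
lifted t 42.4 tcp [ 0.5865 -0.1963  0.2187] rpy [-1.799e+02 -1.000e-01  1.215e+02] w 0.0539 F 30.0 [-0.9  0.9 -1.1]
at place t 44.4 tcp [0.421  0.3238 0.2198] rpy [-180.     0.   124.7] w 0.0541 F 30.0 [ 1.2 -0.6 -1.3]
down t 46.2 tcp [0.4199 0.3247 0.0093] rpy [-180.    -0.   124.8] w 0.0538 F 30.0 [ 0.5 -1.4 -1.2]
```

View pics/z4.png

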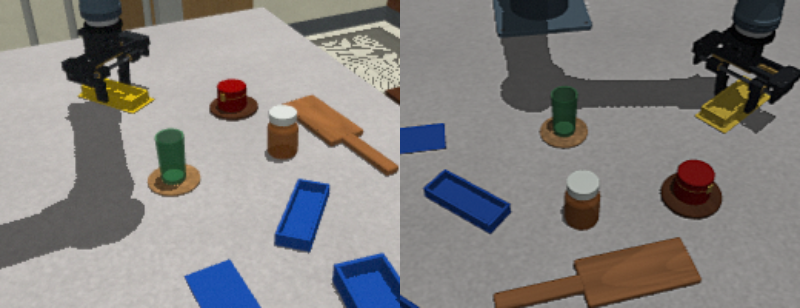

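The yellow plate is on its mat, still gripped. The box and tumbler are upright on their places, and the blue plate is free. Blue plate next.

```bash
python3 - <<'E'
from rb import *
release(zc=.2)
pick((.5924,-.1928),.005,47.5,.16)
s=manip.observe()
if s["grip_width"]>.045:
    place((.423,-.3035),.0095,91.7,.2); release(zc=.2)
E
```

```text
released t 48.6 tcp [0.4197 0.3238 0.1986] rpy [-179.9    0.   124.8] w 0.0879 F 0.0 [-0.5  0.3 -0.2]
over t 50.5 tcp [ 0.5928 -0.1907  0.1603] rpy [-1.80e+02 -1.00e-01  4.77e+01] w 0.0878 F 0.0 [ 0.6 -0.3  0.2]
gripped t 52.3 tcp [ 0.5926 -0.193   0.0052] rpy [180.   -0.   47.5] w 0.054 F 30.0 [ 0.3 -1.1  2.3]
lifted t 53.5 tcp [ 0.5917 -0.1929  0.1987] rpy [-1.799e+02  1.000e-01  4.750e+01] w 0.0537 F 30.0 [-0.4  0.4 -2. ]
at place t 54.4 tcp [ 0.4237 -0.3029  0.1998] rpy [ 1.80e+02 -1.00e-01  9.17e+01] w 0.0539 F 30.0 [-0.5  0.2 -1.4]
down t 56.1 tcp [ 0.4229 -0.3035  0.0093] rpy [-180.    -0.    91.7] w 0.0538 F 30.0 [ 0.1  0.  -1.1]
released t 58.3 tcp [ 0.422  -0.3035  0.1986] rpy [-179.9   -0.    91.7] w 0.088 F 0.0 [-0.1 -0.5  0.1]
```

```bash
python3 - <<'E'
from rb import *; import pickle
D={}
for n,xy in [("blue",(.423,-.3035)),("coaster",(.4424,-.0092)),("yellow",(.42,.3247)),("stand",(.6285,.1732))]:
    az=np.degrees(np.arctan2(xy[1],xy[0]))
    D[n]=pair((*xy,.32),az+180); st(n)
pickle.dump(D,open("d4.pkl","wb"))
rows=[[],[]]
for n in D:
    for i in (0,1): rows[i].append(cv2.resize(D[n][i]["pixels"][60:270,210:430],(200,191)))
cv2.imwrite("pics/z5.png",cv2.resize(np.vstack([np.hstack(x) for x in rows]),None,fx=1,fy=1)[:,:,::-1])
for n,zt,zp in (("blue",.026,.004),("yellow",.026,.004)):
    for r in D[n]:
        h=[b for b in blobs(r,*COL[n],800)]
        for a,uv,p in h[:2]: print(n,a,np.round(uv),[np.round(x,4) for x in rect(plane(r,p,zp,True))])
for n in ("coaster","stand"):
    for r in D[n]:
        for k in ("brown","green","red"):
            lo,hi=COL[k] if k!="red" else ((0,110,25),(9,255,255))
            for a,uv,p in blobs(r,lo,hi,200)[:3]: print(n,k,a,np.round(uv),[np.round(x,4) for x in rect(plane(r,p,.005 if n=="coaster" else .008,True))])
E
```

```text
blue t 62.5 tcp [ 0.423  -0.3035  0.32  ] rpy [-180.     0.   -35.7] w 0.088 F 0.0 [-0.4 -0.1  0.2]
coaster t 68.4 tcp [ 0.4424 -0.0092  0.32  ] rpy [180.   -0.   -1.2] w 0.0879 F 0.0 [0.6 0.8 0.3]
yellow t 74.1 tcp [0.42   0.3247 0.32  ] rpy [180.    0.   37.7] w 0.0883 F 0.0 [ 0.1 -0.3 -0.5]
stand t 79.8 tcp [0.6285 0.1732 0.32  ] rpy [-180.     0.    15.4] w 0.0877 F 0.0 [1.2 0.2 0.1]
blue 4821.5 [318. 277.] [array([ 0.5976, -0.4318]), np.float64(206.2734), np.float64(93.1835), np.float64(81.6554)]
blue 4303.0 [317. 156.] [array([ 0.4238, -0.305 ]), np.float64(153.5442), np.float64(68.3577), np.float64(-88.2982)]
blue 5461.5 [311.  26.] [array([ 0.5897, -0.429 ]), np.float64(203.8852), np.float64(83.0916), np.float64(81.3507)]
blue 4364.5 [320. 154.] [array([ 0.4201, -0.3055]), np.float64(155.7149), np.float64(68.5365), np.float64(-88.3577)]
yellow 4251.0 [317. 156.] [array([0.4197, 0.3279]), np.float64(152.2231), np.float64(68.7279), np.float64(-55.0108)]
yellow 4267.0 [318. 154.] [array([0.4202, 0.3237]), np.float64(153.7297), np.float64(68.2088), np.float64(-54.9958)]
coaster b
[... 1991 characters left out ...]
ray([ 0.7712, -0.018 ]), np.float64(298.7572), np.float64(80.2097), np.float64(-83.5586)]
stand brown 6133.0 [ 40. 153.] [array([0.4701, 0.8074]), np.float64(478.0027), np.float64(246.1503), np.float64(0.5045)]
stand brown 3314.5 [621. 348.] [array([ 0.0629, -1.4355]), np.float64(1720.6295), np.float64(371.5316), np.float64(61.0856)]
stand green 875.0 [393. 296.] [array([ 0.4178, -0.0353]), np.float64(105.1389), np.float64(55.6962), np.float64(31.4975)]
stand green 654.5 [ 25. 387.] [array([-0.8776,  1.3654]), np.float64(1184.5546), np.float64(110.5519), np.float64(-40.3117)]
stand red 1562.5 [318. 161.] [array([0.6189, 0.1716]), np.float64(71.9102), np.float64(67.6625), np.float64(36.3061)]
```

View pics/z5.png

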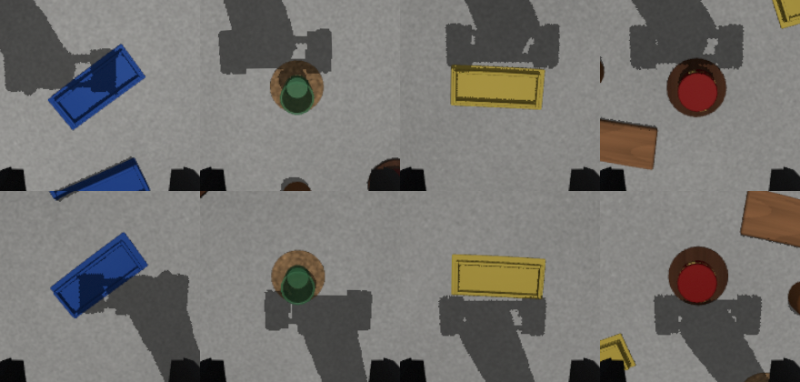

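Every thing is centred on its place: the offsets from opposite views cancel (tumbler about (297,96) on coaster (297,86), box about (697,93) on stand (697,87)), and both plates sit squarely on their mats.

```bash
python3 -c "
from bench import manip
print(manip.finish_job())"
```

```text
the job is handed in; nothing more can be done
None
```

I took the pile apart, set all four things on their places, let go of everything and handed the job in at about 80 s. My last pictures, taken from opposite sides, showed each thing upright and within about 2 mm of centre, and nothing came near the jar or paddle; the hand-in returned no verdict.

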